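# Touch-test a lacquered lid and hold it open with the stylus

## Task

The lid of the lacquered box is freshly coated, so nothing but the hand stylus may touch it: take the stylus from its wooden rest, touch the ball lightly onto the left test spot on the lid and then onto the right one. Then lift the lid with the stylus by the lip that overhangs at the front and hold it open at 45 degrees for inspection: it falls shut by itself, so finish while still gripping the stylus and holding the lid there, with nothing put down or let go. Do not touch the box with the gripper, and leave the other things on the bench where they are.

Things in the scene. Friction and masses are not known exactly. Their poses are not given: they have to be found in the camera images.
- stylus: Loose stylus, 70 g, lying level in the rest. Origin: centre of its dark wooden handle, 16 x 16 mm square, 100 mm long along x (grip it from above at its middle, free from x = -33 to +33; 60 N or more keeps it from turning in the fingers). An 8 mm steel shank (11 mm ferrule at its root) runs on along +x to a 12 mm steel ball at x = +150. z is up as it lies.
- ball (a point): Centre of the stylus's 12 mm ball end, 150 mm along +x from the middle of the handle.
- rest: Wooden rest fixed to the bench: base 120 x 70 x 8 mm (origin centre of its underside), two uprights 10 mm thick, 34 mm wide at x = -40 and +40, 44 mm high over all; the handle lies in their 20 mm wide, 7 mm deep notches, its axis 45 mm above the bench. Between the uprights only the base is below the handle. Lift it straight up.
- chest: Dark lacquered box fixed to the bench, open-topped under its lid: 150 (x) x 220 (y) x 80 mm high, walls 8 mm. Origin at the centre of its underside; its -x side is the front and faces the robot more or less; +y is its left as the robot sees it.
- hinge (a point): Middle of the lid's hinge line, at the far upper edge of the box (box frame x = +75, z = 80 mm); the hinge line runs along the box's y.
- lip (a point): Middle of the lower front edge of the lid, turns with it. The lid is a flat plate 8 mm thick, 226 mm wide; its underside, 80 mm above the bench when shut, contains the hinge line and reaches 178 mm forward from it: the front 28 mm overhang the box as a lip, free below down to the bench. Axes: x from the front edge towards the hinge, z out of the lid's top.
- spot_left (a point): Left (box +y) test spot: centre, on the lid's upper face (88 mm above the bench), of a 24 mm round paper ring, 45 mm behind the lid's front edge and 65 mm left of its middle. Turns with the lid.
- spot_right (a point): Right (box -y) test spot: the same, 65 mm right of the lid's middle.
- lid (a joint): Opening angle of the lid in rad: 0 closed, growing as its front edge rises about the hinge; 45 degrees is 0.785, stop at 1.75. Lid 0.18 to 0.35 kg, hinge almost free of friction: it falls shut from any angle below about 1.5. It cannot go below 0, so it is firm to touch from above.
- dish: Bystander: white bowl 64 mm wide, 26 mm high, loose on the mixing slab.
- slab: Fixed marble mixing slab 160 x 120 x 14 mm (origin centre of underside), on the other side of the bench from the rest.
- sander: Bystander: loose cork sanding block 75 x 42 x 24 mm, lying in front of the box.
- puck: Bystander: loose black rubber puck, 52 mm wide, 18 mm high, lying in front of the box.
- brushpot: Bystander: loose blue ceramic cup, 80 mm wide, 100 mm high, left of the box.
- tin: Bystander: loose steel can, 80 mm wide, 90 mm high, right of the box.
- gourd: Bystander: loose small gourd, 80 mm wide, 130 mm high, far right.
- oil: Bystander: loose amber bottle, 52 mm wide, 130 mm high, far left.
Not all that is in view belongs to the job. There is more than one size of the stylus; the one meant has the size given above.

How it is judged (in metres and radians):
On the way, in this order (a step that is already met when the one before it is completed fails the run):
1. the ball of the held stylus touches the left test spot (distance between ball and spot_left below 0.014 m and horizontal distance between ball and spot_left below 0.01 m and contact force between stylus and lid above 0.2 N and contact force between the fingers and stylus above 1 N), for 0.1 s.
2. then the ball of the held stylus touches the right test spot (distance between ball and spot_right below 0.014 m and horizontal distance between ball and spot_right below 0.01 m and contact force between stylus and lid above 0.2 N and contact force between the fingers and stylus above 1 N), for 0.1 s.
3. the stylus holds the lid open at 45 degrees, give or take 7 (value of joint lid between 0.663 and 0.908 rad and contact force between stylus and lid above 0.15 N and contact force between the fingers and stylus above 1 N), for 0.3 s.
At the end, for the whole second after the job is handed in: The left, then the right spot was touched (ball within 10 mm of its centre, 0.2 N or more for 0.1 s); the lid stands still at 45 degrees, give or take 7, on the stylus (0.15 N or more), ball under the lid and over 120 mm up, handle over 100 mm up and still gripped (all of step 3 and velocity of joint lid between -0.05 and 0.05 rad/s and height (world z) of stylus above 0.1 m and height (world z) of ball above 0.12 m and z of ball in the frame of lip below 0 m); the arm keeps its last pose, push and grip.
It fails at once if the gripper or arm touches the box or its lid (contact force between any of the arm, the fingers and chest above 0.3 N).
It fails at once if the stylus presses on the box or lid with more than 20 N (contact force between stylus and chest above 20 N).
It fails at once if a bystander is shifted by more than 30 mm (distance of any of dish, sander, puck, brushpot, tin, gourd, oil from where it was at the start of the episode above 0.03 m).
It also fails if it takes over 54 s, if anything falls off the work surface, if the arm or the gripper's body presses on something with over 40 N, if the wrist force passes 120 N, or if a joint passes its speed limit or range.

## Robot

A 7-joint arm with a two-finger parallel gripper is mounted at the origin on the work surface. World frame = base frame: x ahead of the robot, y to its left, z up, the work surface at z = 0. Lengths are in mm, angles in rad, forces in N, time in s.
With the tool pointing down it reaches from about 400 to 875 mm from the base axis. Payload 4.4 kg.
Tool frame: the origin (TCP) lies at the very end of the fingers, on their centre line; the grasp point (between the pads) lies 19 mm behind it; z points along the fingers, y is the line along which they close (so a half turn about z gives the same grasp; the last joint's range is limited). The gripper opens to 85 mm and grips with 20 to 120 N. Pads are 22 mm wide; open, the fingers measure 114 mm over their backs; the gripper's body (76 mm by 85 mm) begins 54 mm behind the grasp point. The pads swing forward as they close: fully open they stand 13 mm farther back than shut.
Start: joints at [-1.413, 0.628, 0.038, 1.517, -0.027, 0.996, -0.02], TCP at [144.233, 633.81, 231.313] pointing down, gripper open.
Joint ranges: [-3.06, 3.06], [-0.37, 2.12], [-1.25, 1.32], [0.18, 2.47], [-1.1, 4.24], [0.23, 1.98], [-2.94, 2.94]. Speed limits (rad/s): [2.57, 2.57, 3.14, 3.14, 3.14, 3.14, 3.14].

## Interface

Orientations are given as [roll, pitch, yaw] about the fixed x, y, z axes, in that order (R = Rz(yaw) Ry(pitch) Rx(roll)).
In Python, from cell import monitor, viewer, workorder gives the robot as it stands.
- The arm moves only by the tool arm_command, never from a script. Its argument "series" is one flat list of numbers, 5 for each row, row after row: the opening in per cent of the stroke, from 0 (shut) to 100 (fully open), then the shift along the tool's x, y, z in cm, then the turn about the tool's z in degrees. In form: [claw, x, y, z, roll, claw, x, y, z, roll, ...]. A call has exactly 5 rows; each row is the pose to reach, as a shift and turn from the pose commanded when the call began, along the tool's axes at that moment; what a row does not reach only later rows make up. A row lasts 1/12 s, in which the tool goes at most 41.7 mm and 7.16 degrees, less where a joint would pass 70% of its speed; a pose out of reach is approached as far as the arm can. A call with a gripper value outside its range is refused whole. The fingers move at their own pace and stop on an object; the grip force is fixed at half the most. Time passes only in rows, so rows that repeat a pose let the fingers close, or fill a call up. It gives the time, the measured TCP pose, the force, the opening and the grip force at its end, in the units of the state.
- monitor.read_state(): the state, without advancing time (a new reading comes with each control period).
- viewer.get_image(name): name is "scene" or "top" or "wrist"; returns (picture, depth): 420x560x3 uint8, red, green, blue; 420x560 float32, mm along the optical axis (not along the pixel's ray), 0 where there is no reading.
- viewer.camera_model(name): a dict with "mtx" (3x3 intrinsics, pixels), "R" (3x3) and "t" (3): a world point X has camera coordinates R X + t. Camera axes: x right, y down, z forward; pixel columns grow to the right and rows downward; lengths in mm; the calibration is good to about 2 mm. A picture is of the moment at which its call begins: read the wrist's pose just before it. camera_model takes no time and is no camera call; for the wrist camera it gives the pose at the moment of the call.
- workorder.finish_job(): hands the job in; it is judged then, once.
The state is a dict: "clock": time; "qpos": joint angles; "qd": joint speeds; "tau": joint torques, N m; "eef_pos": TCP position; "tool_rot": TCP orientation; "force": force on the tool from outside, world axes, zero at the start; "torque": the same for the moment, N m; "width": finger opening in mm; "gripper_force": force on a finger pad.
Only numpy, scipy, OpenCV 4.12 (cv2) and the standard library are available. Lean on these libraries where they do the work, as an engineer would, in place of code of your own. Each camera call takes 0.05 s, during which the arm holds its last target. There are 200 camera calls.

## Working session

There is one attempt and no reset: what is moved stays moved. The work goes in short steps, Python scripts to look and compute and a tool call to move; the robot and the scene stay as the last step left them, time stands still between calls to the robot, and variables do not carry over. Pictures are saved under pics/ and viewed, at most 10 in all, crops included, and the job is handed in when it is done.

Besides the shell and the picture viewer there is one more tool, called after "Request:" as name(argument=value, ...) on one line, values as JSON. arm_command: Moves the arm, as the interface text tells. Its arguments: {"type":"object","properties":{"series":{"type":"array","items":{"type":"number"}}},"required":["series"]}

```bash
mkdir -p pics; ls; python3 - <<'E'
from cell import monitor, viewer
import cv2,numpy as np
for n in("top","scene"):
    p,d=viewer.get_image(n); c=viewer.camera_model(n)
    np.savez(f"pics/{n}0.npz",p=p,d=d,**c)
    cv2.imwrite(f"pics/{n}0.png",p[:,:,::-1]); print(n,np.round(c["mtx"],1).tolist(),np.round(c["R"],2).tolist(),np.round(c["t"]).tolist())
print(monitor.read_state())
E
```

```text
pics
top [[414.4, 0.0, 282.2], [0.0, 414.4, 210.4], [0.0, 0.0, 1.0]] [[-0.01, -1.0, 0.01], [-0.99, 0.01, -0.14], [0.14, -0.01, -0.99]] [-3.0, 507.0, 1386.0]
scene [[439.1, 0.0, 278.9], [0.0, 439.1, 207.0], [0.0, 0.0, 1.0]] [[0.89, 0.45, -0.01], [0.33, -0.66, -0.67], [-0.31, 0.6, -0.74]] [-472.0, -123.0, 1526.0]
{'clock': 0.1, 'qpos': array([-1.41281094,  0.62925185,  0.03841951,  1.51826793, -0.02701013,
        0.99632177, -0.01996796]), 'qd': array([ 0.00134299, -0.00045033,  0.00039039, -0.00260876,  0.00176712,
       -0.00116922, -0.00114494]), 'tau': array([ 3.33400501e-03, -5.64528072e+01,  1.23045590e+00, -1.93974137e+01,
        1.12526072e-02,  5.32980688e-03,  2.76123231e-06]), 'eef_pos': array([144.07632725, 633.24851201, 230.48177237]), 'tool_rot': array([-3.13986060e+00, -5.78421952e-06,  2.91785421e+00]), 'force': array([ 0.48287073, -0.15087974,  0.46901495]), 'torque': array([-0.05319939,  0.005341  ,  0.01428875]), 'gripper_force': 0.0, 'width': 85.39950764728705}
```

View pics/top0.png

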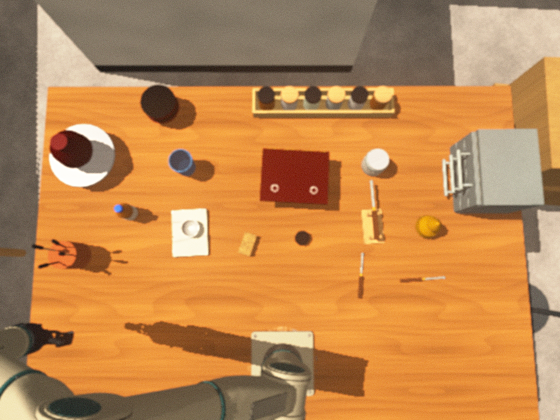

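View pics/scene0.png

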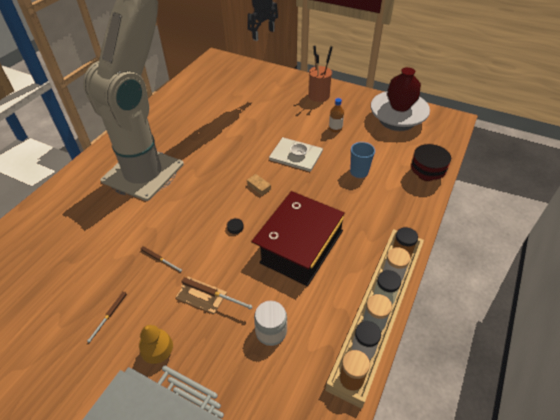

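The top picture shows three candidate styluses: one in the rest with its handle at (372,225) and its ball near (374,182), and two loose, shorter ones at (362,273) and (423,279). I choose the one in the rest. The box lid is centred at (295,178), with spots at (274,188) and (313,190). The puck is at (302,238) and the sander at (248,244).

```bash
cat > h.py <<'E'
import numpy as np,cv2
from cell import monitor,viewer
def world(d,c):
    v,u=np.mgrid[:d.shape[0],:d.shape[1]]
    K=c["mtx"];X=np.stack([(u-K[0,2])/K[0,0]*d,(v-K[1,2])/K[1,1]*d,d],-1)
    return (X-c["t"])@c["R"]
def rect(m,W):
    q=W[m][:,:2].astype(np.float32); return cv2.minAreaRect(q),len(q)
E
python3 - <<'E'
from h import *
for n,boxes in(("top",dict(lid=(250,340,140,212),sty=(362,384,175,246))),("scene",{})):
    f=np.load(f"pics/{n}0.npz");p=f["p"].astype(int);W=world(f["d"],f);z=W[...,2]
    lidm=(W[...,0]>450)&(W[...,0]<800)&(abs(W[...,1]+20)<160)&(abs(z-88)<8)
    k=cv2.connectedComponentsWithStats(lidm.astype(np.uint8));i=1+k[2][1:,4].argmax();lidm=k[1]==i
    print(n,"lid",rect(lidm,W),np.median(z[lidm]))
    full=cv2.morphologyEx(lidm.astype(np.uint8),cv2.MORPH_CLOSE,np.ones((9,9)))>0
    w=full&(p.min(-1)>120)
    k=cv2.connectedComponentsWithStats(cv2.dilate(w.astype(np.uint8),np.ones((3,3))))
    for i in range(1,k[0]): print(" spot",k[2][i],W[(k[1]==i)&w].mean(0).round(1))
    cx=W[...,0];cy=W[...,1]
    s=(cx>400)&(cx<720)&(cy<-180)&(cy>-330)&(z>36)&(z<62)
    k=cv2.connectedComponentsWithStats(s.astype(np.uint8))
    for i in range(1,k[0]):
        if k[2][i,4]>25: m=k[1]==i;print(" sty",k[2][i],rect(m,W),z[m].mean(), W[m].min(0).round(),W[m].max(0).round())
    # bystanders
    s=(z>10)&(cx>350)&(cx<800)&(abs(cy)<480); k=cv2.connectedComponentsWithStats(s.astype(np.uint8))
    if n=="top":
      for i in range(1,k[0]):
        if k[2][i,4]>25: m=k[1]==i;print(" obj",k[2][i],W[m].mean(0).round(),z[m].max().round())
f=np.load("pics/top0.npz");a=cv2.resize(f["p"][160:290,340:450,::-1],None,fx=4.5,fy=4.5,interpolation=2)
cv2.imwrite("pics/crop.png",a)
c=viewer.camera_model("wrist");print(np.round(c["R"],2).tolist(),c["t"],c["mtx"][0],-c["R"].T@c["t"])
E
```

```text
top lid (((617.7241821289062, -47.809165954589844), (226.3937225341797, 183.71432495117188), 86.23989868164062), 3556) 88.37743218017413
 spot [270 184   9   9  71] [576.3  22.1  88.9]
 spot [309 185   9  10  74] [ 570.  -107.1   89.3]
 sty [363 158  14  17  50] (((654.733154296875, -302.18994140625), (67.05264282226562, 19.65701675415039), 34.09992599487305), 50) 48.76946746883186 [ 632. -329.   37.] [ 688. -288.   61.]
 sty [369 180  11  60 260] (((507.4411926269531, -315.5335693359375), (204.085693359375, 27.578657150268555), 0.3552985191345215), 260) 51.057203063229245 [ 405. -330.   38.] [ 609. -302.   62.]
 obj [169 149  27  27 437] [672. 336.  66.] 106.0
 obj [ 260  148   70   57 3582] [616. -48.  88.] 99.0
 obj [361 149  28  27 554] [ 665. -321.   79.] 98.0
 obj [364 180  20  64 427] [ 471. -320.   37.] 62.0
 obj [ 172  209   37   48 1486] [435. 312.  17.] 46.0
 obj [416 217  10  19 136] [ 449. -472.   52.] 79.0
 obj [295 231  15  15 176] [414. -74.  18.] 30.0
 obj [239 232  18  25 277] [393. 113.  24.] 32.0
scene lid (((619.027587890625, -48.62566375732422), (230.15283203125, 185.14749145507812), 86.63712310791016), 4026) 85.87725770937962
 spot [291 202  11   8  67] [576.2  18.7  85.5]
 spot [268 231  11   9  74] [ 570.1 -110.4   86.8]
 sty [182 277  70  33 383] (((509.1896057128906, -315.7899475097656), (204.53616333007812, 27.529115676879883), 0.44122394919395447), 383) 48.15243095236193 [ 407. -330.   36.] [ 611. -302.   55.]
[[0.22, 0.98, -0.0], [0.94, -0.21, 0.28], [0.27, -0.06, -0.96]] [-650.03080859  -37.36972523  378.39658035] [356.81216027   0.         278.74641743] [ 76.24613976 649.96224714 372.6340349 ]
```

View pics/crop.png

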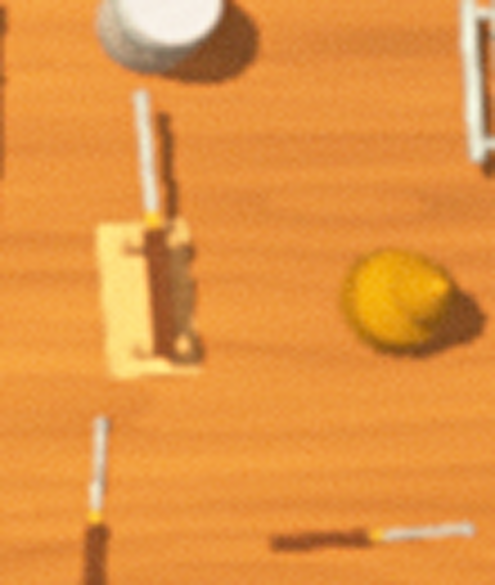

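The crop confirms the choice. The stylus in the rest measures about 204 mm over all, with its ball end pointing towards the tin, and the two loose ones are shorter. I'm moving over by way of the middle of the bench.

Request:
arm_command(series=[100,-2.5,-2,0,0,100,-5,-4,0,0,100,-7.6,-6,0,0,100,-10.2,-8.1,0,0,100,-12.8,-10.2,0,0])

```text
clock: 0.52
eef_pos: [247.0, 504.4, 230.9]
tool_rot: [-3.141, -0.0, 2.918]
force: [1.1, -0.5, 1.1]
width: 85.5
gripper_force: 0.0
```

Request:
arm_command(series=[100,-2.5,-2,0,0,100,-5,-4,0,0,100,-7.6,-6,0,0,100,-10.2,-8.1,0,0,100,-12.8,-10.2,0,0])

```text
clock: 0.93
eef_pos: [349.2, 376.6, 231.1]
tool_rot: [-3.141, -0.0, 2.918]
force: [0.0, -1.1, -0.1]
width: 85.5
gripper_force: 0.0
```

Request:
arm_command(series=[100,-2.5,-2,0,0,100,-5,-4,0,0,100,-7.6,-6,0,0,100,-10.2,-8.1,0,0,100,-12.8,-10.2,0,0])

```text
clock: 1.35
eef_pos: [451.3, 248.8, 231.1]
tool_rot: [-3.141, -0.0, 2.918]
force: [0.9, 0.4, 0.6]
width: 85.4
gripper_force: 0.0
```

Request:
arm_command(series=[100,-0.9,-3.7,0,0,100,-1.8,-7.4,0,0,100,-2.7,-11.1,0,0,100,-3.6,-14.8,0,0,100,-4.5,-18.5,0,0])

```text
clock: 1.77
eef_pos: [453.0, 58.0, 231.1]
tool_rot: [-3.141, -0.0, 2.918]
force: [0.1, -0.6, -0.1]
width: 85.6
gripper_force: 0.0
```

Request:
arm_command(series=[100,-0.9,-3.7,0,0,100,-1.8,-7.4,0,0,100,-2.7,-11.1,0,0,100,-3.6,-14.8,0,0,100,-4.5,-18.5,0,0])

```text
clock: 2.18
eef_pos: [455.8, -132.3, 231.2]
tool_rot: [3.142, -0.0, 2.918]
force: [0.9, 0.2, -0.7]
width: 85.2
gripper_force: 0.0
```

Request:
arm_command(series=[100,-0.9,-3.7,0,-5,100,-1.8,-7.4,0,-10,100,-2.7,-11.1,0,-14,100,-3.6,-14.8,0,-18,100,-4.4,-18.2,0,-18])

```text
clock: 2.6
eef_pos: [458.2, -320.2, 231.0]
tool_rot: [3.141, -0.0, -3.049]
force: [-0.2, -0.2, -0.8]
width: 85.3
gripper_force: 0.0
```

```bash
python3 - <<'E'
from h import *
s=monitor.read_state();p,d=viewer.get_image("wrist");c=viewer.camera_model("wrist");np.savez("pics/w1.npz",p=p,d=d,**c);cv2.imwrite("pics/w1.png",p[:,:,::-1])
print(s["eef_pos"],s["tool_rot"],s["qpos"].round(2))
W=world(d,c);z=W[...,2]
m=(z>36)&(z<62)&(W[...,0]>390)&(W[...,0]<640)&(abs(W[...,1]+315)<40)
dark=m&(p.max(-1)<130)
print("dark",dark.sum(),rect(dark,W),np.median(z[dark]));print("all",rect(m,W))
for a,b,h in((410,500,8),(520,595,4)):
    q=W[m&(W[...,0]>a)&(W[...,0]<b)&(z>44)];l=cv2.fitLine(q[:,:2].astype(np.float32),cv2.DIST_HUBER,0,.01,.01).ravel();print(a,b,len(q),l,np.degrees(np.arctan(l[1]/l[0])),np.median(q[:,2]))
E
```

```text
[ 458.15867243 -320.21391772  231.02584345] [ 3.14145659e+00 -3.46368028e-04 -3.04943810e+00] [ 0.52  0.5   0.05  1.78 -0.03  0.87  2.25]
dark 295 (((523.6314086914062, -333.92047119140625), (24.71181869506836, 233.66941833496094), 85.67963409423828), 295) 49.48620441400946
all (((522.9690551757812, -330.5675048828125), (40.70571517944336, 234.10800170898438), 87.99351501464844), 3675)
410 500 1800 [ 9.9883944e-01  4.8164472e-02  4.5316934e+02 -3.2840717e+02] 2.7606888 52.6149029787081
520 595 530 [ 9.9897987e-01  4.5157447e-02  5.5634052e+02 -3.2366769e+02] 2.5882113 48.09610561310586
```

View pics/w1.png

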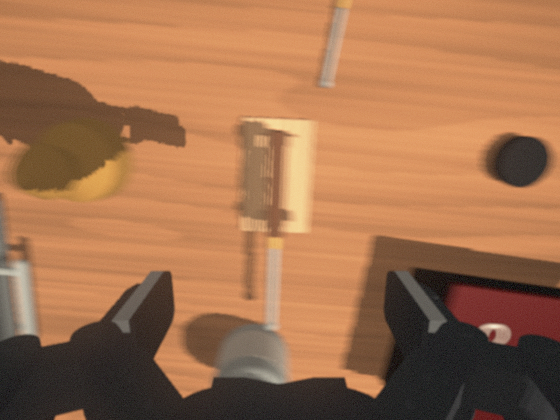

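The wrist picture shows the stylus upright at column 276: handle rows 135–235, ferrule at 242, ball at row 328 next to the tin. I'll fit its axis tightly and compare with the top camera.

```bash
python3 - <<'E'
from h import *
for n in("w1","top0","scene0"):
    f=np.load(f"pics/{n}.npz");p=f["p"];W=world(f["d"],f);z=W[...,2];x=W[...,0];y=W[...,1]
    hsv=cv2.cvtColor(p,cv2.COLOR_RGB2HSV)
    box=(abs(y+320)<35)&(z>38)&(z<62)
    sh=box&(x>518)&(x<620)&(hsv[...,1]<110)
    ha=box&(x>400)&(x<515)&(hsv[...,2]<150)&(z>46)
    al=box&(x>395)&(x<620)&((hsv[...,2]<150)|(hsv[...,1]<110))
    for nm,m in(("shank",sh),("handle",ha)):
        if m.sum()<8: print(n,nm,"few");continue
        q=W[m];l=cv2.fitLine(q[:,:2].astype(np.float32),cv2.DIST_HUBER,0,.01,.01).ravel()
        print(n,nm,len(q),"y at 457,607:",[(l[3]+(t-l[2])*l[1]/l[0]).round(1) for t in(457,607)],"x",np.percentile(q[:,0],[1,99]).round(),"z",np.median(q[:,2]).round(1))
E
```

```text
w1 shank 618 y at 457,607: [np.float32(-328.1), np.float32(-321.8)] x [520. 608.] z 48.2
w1 handle 582 y at 457,607: [np.float32(-332.7), np.float32(-324.1)] x [407. 502.] z 52.7
top0 shank 62 y at 457,607: [np.float32(-321.1), np.float32(-311.3)] x [519. 607.] z 49.7
top0 handle few
scene0 shank 95 y at 457,607: [np.float32(-324.0), np.float32(-314.2)] x [519. 611.] z 46.8
scene0 handle 227 y at 457,607: [np.float32(-323.6), np.float32(-316.9)] x [408. 509.] z 50.9
```

Request:
arm_command(series=[100,0.1,-0.2,3,1,100,0.2,-0.3,6,2,100,0.2,-0.4,9,2.3,100,0.2,-0.4,11,2.3,100,0.2,-0.4,11,2.3])

```text
clock: 3.07
eef_pos: [454.3, -319.8, 117.1]
tool_rot: [3.136, -0.007, -3.092]
force: [-0.3, 0.6, 0.3]
width: 85.4
gripper_force: 0.0
```

```bash
python3 - <<'E'
from h import *
s=monitor.read_state();p,d=viewer.get_image("wrist");c=viewer.camera_model("wrist");np.savez("pics/w2.npz",p=p,d=d,**c);cv2.imwrite("pics/w2.png",p[:,:,::-1])
print(s["eef_pos"],s["tool_rot"],s["qpos"].round(2))
W=world(d,c);z=W[...,2];x=W[...,0];y=W[...,1];hsv=cv2.cvtColor(p,cv2.COLOR_RGB2HSV)
box=(abs(y+324)<35)&(z>38)&(z<62)
for nm,m in(("shank",box&(x>518)&(x<620)&(hsv[...,1]<110)),("handle",box&(x>400)&(x<515)&(hsv[...,2]<150)&(z>46))):
    q=W[m];l=cv2.fitLine(q[:,:2].astype(np.float32),cv2.DIST_HUBER,0,.01,.01).ravel()
    print(nm,len(q),"y at 457,607:",[(l[3]+(t-l[2])*l[1]/l[0]).round(1) for t in(457,607)],"x",np.percentile(q[:,0],[1,99]).round(),"z",np.median(q[:,2]).round(1))
# project tool centre line
def pr(X): v=c["R"]@X+c["t"];v=c["mtx"]@v;return (v[:2]/v[2]).round(1)
e=s["eef_pos"]; print("tcp px",pr(e),"at handle height",pr(np.array([e[0],e[1],53])))
E
```

```text
[ 454.33198784 -319.75521688  117.11031746] [ 3.13626839 -0.00722608 -3.09153756] [ 0.53  0.65  0.05  1.88 -0.05  0.62  2.23]
shank 733 y at 457,607: [np.float32(-319.0), np.float32(-310.0)] x [522. 573.] z 50.3
handle 3741 y at 457,607: [np.float32(-319.1), np.float32(-310.3)] x [409. 506.] z 54.7
tcp px [279.1 269.9] at handle height [278.7 225.2]
```

View pics/w2.png

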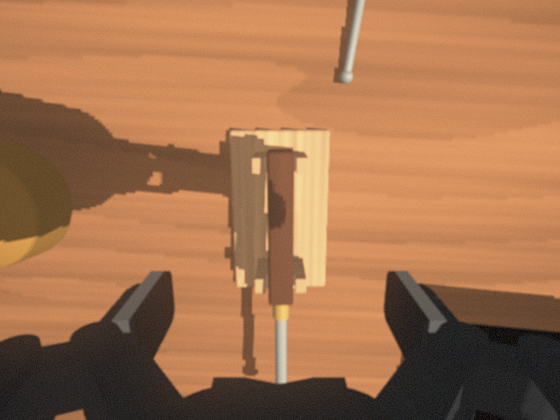

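The wrist picture shows the handle centred at column 281, rows 150–305. The tool centre line projects to (279,225), so the grasp is aligned to about 1 mm. I'll let it settle.

Request:
arm_command(series=[100,0,0,0,0,100,0,0,0,0,100,0,0,0,0,100,0,0,0,0,100,0,0,0,0])

```text
clock: 3.53
eef_pos: [457.8, -322.2, 122.3]
tool_rot: [-3.141, 0.001, -3.091]
force: [-0.1, 0.5, -0.3]
width: 85.4
gripper_force: 0.0
```

```bash
cat > sty.py <<'E'
from h import *
s=monitor.read_state();p,d=viewer.get_image("wrist");c=viewer.camera_model("wrist");s2=monitor.read_state()
print(s["eef_pos"],s["tool_rot"],s2["eef_pos"],abs(s["qd"]).max())
W=world(d,c);z=W[...,2];x=W[...,0];y=W[...,1];hsv=cv2.cvtColor(p,cv2.COLOR_RGB2HSV)
m=(abs(y+320)<35)&(z>46)&(z<62)&(x>400)&(x<515)&(hsv[...,2]<150)
v,u=np.nonzero(m);l=cv2.fitLine(np.stack([u,v],1).astype(np.float32),cv2.DIST_HUBER,0,.01,.01).ravel()
print("px centre",l,"rows",np.percentile(v,[1,99]))
q=W[m];l=cv2.fitLine(q[:,:2].astype(np.float32),cv2.DIST_HUBER,0,.01,.01).ravel()
print("y at 457,607:",[(l[3]+(t-l[2])*l[1]/l[0]).round(1) for t in(457,607)],"x",np.percentile(q[:,0],[1,99]).round())
e=s2["eef_pos"];v=c["mtx"]@(c["R"]@np.array([e[0],e[1],53])+c["t"]);print("tool line px",v[:2]/v[2])
E
python3 sty.py
```

```text
[ 457.76283363 -322.17847219  122.31429151] [-3.14055971e+00  1.47702252e-03 -3.09131510e+00] [ 457.60495589 -322.09751588  122.04687202] 0.007222380472452431
px centre [2.2818090e-02 9.9973965e-01 2.8375427e+02 2.1989874e+02] rows [144. 292.]
y at 457,607: [np.float32(-318.2), np.float32(-306.7)] x [408. 504.]
tool line px [277.62539986 225.19146578]
```

Request:
arm_command(series=[100,0.1,0.4,1,-0.6,100,0.1,0.4,2,-1.3,100,0.1,0.4,3.2,-1.3,100,0.1,0.4,4.4,-1.3,100,0.1,0.4,5,-1.3])

```text
clock: 4.0
eef_pos: [455.3, -317.5, 69.8]
tool_rot: [3.14, -0.002, -3.068]
force: [-0.3, -0.5, -0.5]
width: 85.3
gripper_force: 0.0
```

```bash
python3 sty.py
```

```text
[ 455.29362232 -317.53281172   69.76527819] [ 3.14029131e+00 -1.73245905e-03 -3.06835700e+00] [ 454.89922551 -317.28077559   69.17058909] 0.1331108406795386
px centre [9.3724113e-03 9.9995607e-01 2.7549500e+02 2.5392668e+02] rows [159. 345.]
y at 457,607: [np.float32(-317.9), np.float32(-305.9)] x [407. 503.]
tool line px [277.08245637 259.79529227]
```

Request:
arm_command(series=[100,0,0,1,0,100,0,0,2,0,100,0,0,3,0,100,0,0,4,0,100,0,0,4.5,0])

```text
clock: 4.47
eef_pos: [455.4, -317.5, 24.7]
tool_rot: [3.14, -0.001, -3.069]
force: [0.3, -0.1, -0.5]
width: 85.2
gripper_force: 0.0
```

Request:
arm_command(series=[100,0,0,0,0,100,0,0,0,0,80,0,0,0,0,60,0,0,0,0,45,0,0,0,0])

```text
clock: 4.88
eef_pos: [456.4, -318.2, 26.8]
tool_rot: [-3.141, 0.001, -3.069]
force: [-0.5, -0.3, -0.4]
width: 51.9
gripper_force: 0.0
```

Request:
arm_command(series=[30,0,0,0,0,15,0,0,0,0,0,0,0,0,0,0,0,0,0,0,0,0,0,0,0])

```text
clock: 5.3
eef_pos: [456.3, -318.1, 26.7]
tool_rot: [-3.141, 0.0, -3.069]
force: [-0.4, 0.7, 4.2]
width: 14.9
gripper_force: 59.1
```

Request:
arm_command(series=[0,0,0,0,0,0,0,0,0,0,0,0,0,0,0,0,0,0,0,0,0,0,0,0,0])

```text
clock: 5.72
eef_pos: [456.2, -318.1, 26.7]
tool_rot: [-3.141, 0.0, -3.069]
force: [-0.8, 0.5, 6.4]
width: 14.8
gripper_force: 59.3
```

Request:
arm_command(series=[0,0,0,-0.5,0,0,0,0,-1.2,0,0,0,0,-2.2,0,0,0,0,-3.5,0,0,0,0,-5,0])

```text
clock: 6.13
eef_pos: [455.7, -317.7, 77.0]
tool_rot: [3.141, -0.001, -3.069]
force: [0.5, 0.1, -0.5]
width: 14.8
gripper_force: 58.6
```

Request:
arm_command(series=[0,0,0,-1.5,0,0,0,0,-3.2,0,0,0,0,-5,0,0,0,0,-6.5,0,0,0,0,-7,0])

```text
clock: 6.55
eef_pos: [457.2, -318.8, 149.2]
tool_rot: [-3.139, 0.003, -3.069]
force: [0.4, -0.7, -0.6]
width: 15.0
gripper_force: 58.6
```

Request:
arm_command(series=[0,0,0,0,0,0,0,0,0,0,0,0,0,0,0,0,0,0,0,0,0,0,0,0,0])

```text
clock: 6.97
eef_pos: [455.5, -317.7, 145.4]
tool_rot: [3.141, -0.001, -3.069]
force: [-0.2, -0.6, -0.8]
width: 15.2
gripper_force: 58.6
```

```bash
python3 - <<'E'
from h import *
s=monitor.read_state();print(s["eef_pos"],s["tool_rot"],s["force"],s["torque"])
for n in("wrist","top","scene"):
    p,d=viewer.get_image(n);c=viewer.camera_model(n);np.savez(f"pics/{n}3.npz",p=p,d=d,**c)
    cv2.imwrite(f"pics/{n}3.png",p[:,:,::-1])
    W=world(d,c);e=s["eef_pos"];rel=(W-e)
    a=np.array([np.cos(s["tool_rot"][2]+np.pi),np.sin(s["tool_rot"][2]+np.pi),0]);b=np.array([-a[1],a[0],0])
    X=rel@a;Y=rel@b;Z=W[...,2]-e[2]
    m=(X>70)&(X<165)&(abs(Y)<20)&(abs(Z-19)<25)
    print(n,m.sum(),"tip",np.percentile(X[m],[1,99]) if m.any() else 0)
    if m.sum()>8:
        for q in(Y,Z): print("  ",np.polyfit(X[m]-110,q[m],1).round(3), q[m&(X>142)].mean() if (m&(X>142)).any() else "")
E
```

```text
[ 455.53673494 -317.6589927   145.39077372] [ 3.14052998e+00 -1.46371208e-03 -3.06871470e+00] [-0.22966668 -0.58483043 -0.81207955] [ 0.01274465 -0.04982114  0.01203489]
wrist 0 tip 0
top 69 tip [ 70.49245136 152.02782607]
   [-1.000e-03 -2.983e+00] -3.0841819153257153
   [ 0.024 22.509] 23.347774693858167
scene 120 tip [ 72.25892731 154.29494565]
   [-0.013 -5.747] -6.564991704956583
   [8.0000e-03 1.9487e+01] 19.951198451773354
```

View pics/scene3.png

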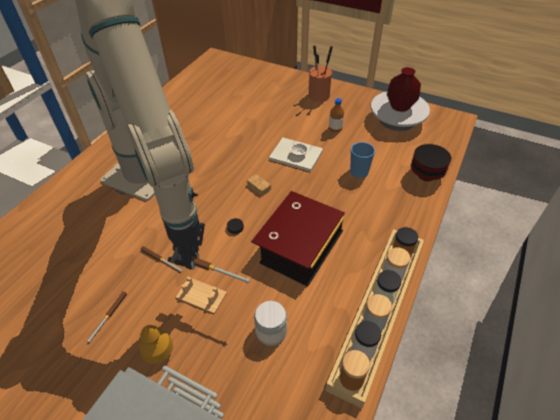

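The scene picture shows the stylus held level and clear of the rest, ball at about (248,280). The rest and tin are undisturbed. I'm carrying it over the left spot.

Request:
arm_command(series=[0,0,2,0,0,0,0,5.5,0,0,0,0,9.5,0,0,0,0.1,13.5,0,0,0,0.1,17.5,0,0])

```text
clock: 7.53
eef_pos: [441.7, -142.1, 146.2]
tool_rot: [3.141, -0.0, -3.07]
force: [0.9, 0.4, 0.6]
width: 14.8
gripper_force: 58.6
```

Request:
arm_command(series=[0,0,4,0,1.5,0,0,8,0,3.5,0,0,12,0,5.5,0,0.1,15.5,0,7,0,0.1,17.5,0,7.2])

```text
clock: 7.95
eef_pos: [427.7, 35.3, 146.2]
tool_rot: [3.14, -0.001, 3.093]
force: [-0.2, -0.2, -1.2]
width: 14.8
gripper_force: 58.6
```

Request:
arm_command(series=[0,0,0,0.5,0,0,0,0,1.5,0,0,0,0,2.5,0,0,0,0,3,0,0,0,0,3,0])

```text
clock: 8.37
eef_pos: [427.9, 30.2, 115.4]
tool_rot: [-3.141, -0.002, 3.088]
force: [0.0, -0.5, -0.8]
width: 14.8
gripper_force: 58.6
```

Request:
arm_command(series=[0,0,0,0,0,0,0,0,0,0,0,0,0,0,0,0,0,0,0,0,0,0,0,0,0])

```text
clock: 8.78
eef_pos: [428.8, 30.9, 116.6]
tool_rot: [3.141, 0.001, 3.089]
force: [-0.0, -0.3, -1.0]
width: 14.9
gripper_force: 58.6
```

```bash
cat > tip.py <<'E'
from h import *
s=monitor.read_state();e=s["eef_pos"];print(e,s["tool_rot"],s["force"].round(2))
psi=s["tool_rot"][2]+np.pi;a=np.array([np.cos(psi),np.sin(psi),0]);b=np.array([-a[1],a[0],0])
SP={"top":((576.3,22.1),(570,-107.1)),"scene":((576.2,18.7),(570.1,-110.4))}
for n in("top","scene"):
    p,d=viewer.get_image(n);c=viewer.camera_model(n);np.savez(f"pics/{n}_tip.npz",p=p,d=d,**c);cv2.imwrite(f"pics/{n}_tip.png",p[:,:,::-1])
    W=world(d,c);rel=W-e;X=rel@a;Y=rel@b;Z=rel[...,2]
    m=(X>70)&(X<170)&(abs(Y)<20)&(abs(Z-21)<13)
    if m.sum()<8: print(n,"few");continue
    py=np.polyfit(X[m],Y[m],1);pz=np.polyfit(X[m],Z[m],1);t=np.percentile(X[m],[99,100]);t0=t.mean()-6
    ball=e+a*t0+b*np.polyval(py,t0)
    print(n,m.sum(),"tip",t,"slopes",py[0].round(3),pz[0].round(3),"ball",ball[:2].round(1),"ztop",(e[2]+np.polyval(pz,t0)).round(1),"to spots",[(np.array(q)-ball[:2]).round(1) for q in SP[n]])
E
python3 tip.py
```

```text
[428.81208229  30.91234551 116.61378154] [3.14140849e+00 7.21764267e-04 3.08869398e+00] [-0.   -0.35 -1.02]
top 51 tip [152.05940075 152.17607649] slopes 0.01 0.023 ball [574.5  19.3] ztop 139.1 to spots [array([1.8, 2.8]), array([  -4.5, -126.4])]
scene 78 tip [155.11222878 155.80455365] slopes -0.012 0.004 ball [577.7  15.9] ztop 135.5 to spots [array([-1.5,  2.8]), array([  -7.6, -126.3])]
```

Request:
arm_command(series=[0,0,0.1,0.8,0,0,0,0.3,1.8,0,0,0,0.3,2.8,0,0,0,0.3,3.4,0,0,0,0.3,3.6,0])

```text
clock: 9.3
eef_pos: [428.0, 33.9, 79.2]
tool_rot: [-3.141, -0.002, 3.089]
force: [-0.2, -0.8, -0.3]
width: 15.0
gripper_force: 58.6
```

Request:
arm_command(series=[0,0,0,0,0,0,0,0,0,0,0,0,0,0,0,0,0,0,0.1,0,0,0,0,0.1,0])

```text
clock: 9.72
eef_pos: [428.9, 33.9, 79.5]
tool_rot: [3.141, 0.001, 3.089]
force: [-0.5, -1.5, -0.1]
width: 15.3
gripper_force: 58.6
```

Request:
arm_command(series=[0,0,0,0.1,0,0,0,0,0.1,0,0,0,0,0.2,0,0,0,0,0.2,0,0,0,0,0.2,0])

```text
clock: 10.13
eef_pos: [428.7, 33.9, 77.2]
tool_rot: [3.142, -0.0, 3.089]
force: [0.3, -0.2, -0.2]
width: 14.7
gripper_force: 58.6
```

```bash
python3 tip.py
```

```text
[428.66211696  33.94749447  77.23300669] [ 3.14159139e+00 -1.75127475e-04  3.08879385e+00] [ 0.26 -0.18 -0.25]
top 231 tip [169.55102554 169.95072092] slopes 0.022 -0.05 ball [592.2  25. ] ztop 90.0 to spots [array([-15.9,  -2.9]), array([ -22.2, -132.1])]
scene 177 tip [168.84813062 169.79485966] slopes 0.048 -0.087 ball [591.6  23. ] ztop 88.3 to spots [array([-15.4,  -4.3]), array([ -21.5, -133.4])]
```

Request:
arm_command(series=[0,0,0,0.05,0,0,0,0,0.1,0,0,0,0,0.1,0,0,0,0,0.15,0,0,0,0,0.15,0])

```text
clock: 10.65
eef_pos: [428.7, 33.9, 75.7]
tool_rot: [3.142, -0.0, 3.089]
force: [0.1, 0.0, -1.4]
width: 14.9
gripper_force: 58.6
```

Request:
arm_command(series=[0,0,0,0.05,0,0,0,0,0.1,0,0,0,0,0.1,0,0,0,0,0.1,0,0,0,0,0.1,0])

```text
clock: 11.07
eef_pos: [428.8, 33.9, 74.8]
tool_rot: [3.142, 0.0, 3.089]
force: [-0.6, 0.0, 0.3]
width: 14.8
gripper_force: 58.7
```

Request:
arm_command(series=[0,0,0,0.05,0,0,0,0,0.1,0,0,0,0,0.1,0,0,0,0,0.1,0,0,0,0,0.1,0])

```text
clock: 11.48
eef_pos: [428.7, 34.0, 73.8]
tool_rot: [3.142, 0.0, 3.089]
force: [-0.9, -0.1, 1.4]
width: 15.1
gripper_force: 58.9
```

```bash
python3 - <<'E'
from h import *
F=[];T=[]
for i in range(4):
    s=monitor.read_state();F.append(s["force"]);T.append(s["torque"]);viewer.camera_model("top");viewer.get_image("top")
print(np.mean(F,0).round(2),np.mean(T,0).round(3),np.std(T,0).round(3),s["eef_pos"].round(1),s["tool_rot"].round(4))
E
```

```text
[-1.15 -0.16  1.34] [-0.022 -0.108 -0.007] [0.032 0.017 0.035] [428.7  33.9  73.8] [ 3.1416 -0.      3.0888]
```

Request:
arm_command(series=[0,0,0,0.05,0,0,0,0,0.08,0,0,0,0,0.08,0,0,0,0,0.08,0,0,0,0,0.08,0])

```text
clock: 12.1
eef_pos: [428.7, 33.9, 73.0]
tool_rot: [3.142, 0.0, 3.089]
force: [-1.7, 0.4, 2.7]
width: 15.0
gripper_force: 59.1
```

```bash
python3 - <<'E'
from h import *
s=monitor.read_state();print(s["force"],s["torque"],s["eef_pos"])
ims=[]
p,_=viewer.get_image("top");ims.append(cv2.resize(p[150:220,240:340],(700,490),interpolation=2)[:,:400])
p,_=viewer.get_image("scene");ims.append(cv2.resize(p[180:250,240:310],(400,490)[:2],interpolation=2)[:490])
cv2.imwrite("pics/touch.png",np.hstack(ims)[:,:,::-1])
E
```

```text
[-1.7038079   0.41428205  2.74897452] [-0.09418466 -0.17670151 -0.04374104] [428.72646809  33.94785138  73.01969819]
```

View pics/touch.png

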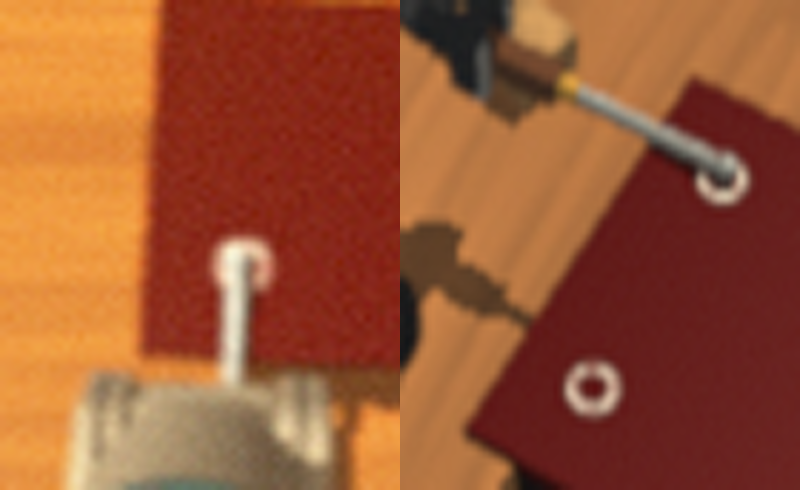

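The crop shows the ball sitting inside the left ring in both views, with about 3 N of contact. Next is the right spot.

Request:
arm_command(series=[0,0,0,-0.7,0,0,0,0,-1.7,0,0,0,0,-2.7,0,0,0,0,-3,0,0,0,0,-3,0])

```text
clock: 12.62
eef_pos: [429.3, 34.0, 103.8]
tool_rot: [3.141, 0.002, 3.089]
force: [0.2, 0.3, -0.3]
width: 15.2
gripper_force: 58.6
```

Request:
arm_command(series=[0,0,-2,0,0,0,0,-5,0,0,0,0,-8.5,0,0,0,0,-11.5,0,0,0,0,-13.1,0,0])

```text
clock: 13.03
eef_pos: [421.0, -100.6, 102.6]
tool_rot: [-3.14, -0.001, 3.085]
force: [-0.4, -0.0, -0.6]
width: 15.2
gripper_force: 58.7
```

Request:
arm_command(series=[0,0,0,0,0,0,0,0,0,0,0,0,0,0,0,0,0,0,0,0,0,0,0,0,0])

```text
clock: 13.45
eef_pos: [421.9, -95.4, 102.9]
tool_rot: [3.141, -0.0, 3.091]
force: [0.1, -0.1, -1.0]
width: 14.7
gripper_force: 58.7
```

```bash
python3 tip.py
```

```text
[421.88737571 -95.42825951 102.88831581] [ 3.14099397e+00 -3.53651146e-04  3.09143442e+00] [ 0.15 -0.1  -0.95]
top 39 tip [152.009604   152.24123861] slopes -0.015 -0.024 ball [ 567.6 -106.9] ztop 124.6 to spots [array([  8.7, 129. ]), array([ 2.4, -0.2])]
scene 86 tip [154.2802742  154.76394709] slopes -0.015 0.016 ball [ 569.9 -110.1] ztop 122.7 to spots [array([  6.3, 128.8]), array([ 0.2, -0.3])]
```

Request:
arm_command(series=[0,0,0,0.6,0,0,0,0,1.4,0,0,0,0,2,0,0,0,0,2.3,0,0,0,0,2.4,0])

```text
clock: 13.97
eef_pos: [421.2, -96.8, 78.0]
tool_rot: [3.141, -0.002, 3.089]
force: [-0.1, -0.4, 0.5]
width: 14.7
gripper_force: 58.7
```

Request:
arm_command(series=[0,0,0,0,0,0,0,0,0.05,0,0,0,0,0.15,0,0,0,0,0.25,0,0,0,0,0.3,0])

```text
clock: 14.38
eef_pos: [421.9, -96.9, 76.0]
tool_rot: [-3.142, 0.0, 3.089]
force: [0.1, 0.2, -1.4]
width: 14.7
gripper_force: 58.7
```

Request:
arm_command(series=[0,0,0,0.05,0,0,0,0,0.1,0,0,0,0,0.15,0,0,0,0,0.2,0,0,0,0,0.2,0])

```text
clock: 14.8
eef_pos: [421.9, -96.9, 74.0]
tool_rot: [-3.142, 0.0, 3.089]
force: [-0.2, 0.2, 0.7]
width: 14.6
gripper_force: 58.9
```

Request:
arm_command(series=[0,0,0,0.05,0,0,0,0,0.1,0,0,0,0,0.1,0,0,0,0,0.1,0,0,0,0,0.1,0])

```text
clock: 15.22
eef_pos: [421.9, -96.9, 73.1]
tool_rot: [-3.142, 0.0, 3.089]
force: [-0.8, 0.1, 3.1]
width: 14.6
gripper_force: 59.0
```

Request:
arm_command(series=[0,0,0,-0.7,0,0,0,0,-1.7,0,0,0,0,-3,0,0,0,0,-4,0,0,0,0,-4,0])

```text
clock: 15.63
eef_pos: [422.7, -97.0, 114.6]
tool_rot: [-3.141, 0.003, 3.089]
force: [0.2, -0.5, -0.1]
width: 15.1
gripper_force: 58.6
```

Request:
arm_command(series=[0,0.5,-1,0,-6,0,1,-2.5,0,-12,0,1.6,-3.7,0,-18,0,2.2,-5,0,-24,0,2.7,-5.6,0,-30])

```text
clock: 16.05
eef_pos: [391.0, -152.8, 112.7]
tool_rot: [3.141, -0.001, -2.667]
force: [-0.4, -0.1, -0.3]
width: 15.1
gripper_force: 58.7
```

Request:
arm_command(series=[0,0,0,0,-6,0,0,0,0,-11,0,0,0,0,-13,0,0,0,0,-13,0,0,0,0,-13])

```text
clock: 16.47
eef_pos: [391.8, -151.2, 112.8]
tool_rot: [3.141, -0.0, -2.446]
force: [0.2, -0.6, -0.4]
width: 15.6
gripper_force: 58.6
```

```bash
python3 tip.py; python3 -c "
from h import *
print(monitor.read_state()['qpos'].round(2))"
```

```text
[ 391.75610647 -151.24847398  112.8024124 ] [ 3.14104106e+00 -1.59357080e-04 -2.44570647e+00] [ 0.16 -0.63 -0.35]
top 67 tip [151.12339359 152.61136459] slopes -0.01 0.021 ball [505.1 -59.4] ztop 135.8 to spots [array([71.2, 81.5]), array([ 64.9, -47.7])]
scene 87 tip [151.1478005  151.36662027] slopes -0.001 -0.004 ball [506.7 -62.2] ztop 131.3 to spots [array([69.5, 80.9]), array([ 63.4, -48.2])]
[ 0.4   0.53 -0.15  2.24  0.2   0.38  2.36]
```

Request:
arm_command(series=[0,-0.1,-0.8,0,-3,0,-0.2,-1.8,0,-7,0,-0.4,-2.8,0,-11,0,-0.5,-3.6,0,-14,0,-0.5,-3.9,0,-15])

```text
clock: 16.98
eef_pos: [422.0, -178.7, 113.0]
tool_rot: [-3.14, 0.0, -2.181]
force: [-0.0, 0.1, -0.4]
width: 15.0
gripper_force: 58.7
```

Request:
arm_command(series=[0,0,0,1,0,0,0,0,2.5,0,0,0,0,4,0,0,0,0,5.5,0,0,0,0,6.6,0])

```text
clock: 17.4
eef_pos: [420.1, -177.6, 46.0]
tool_rot: [3.14, -0.001, -2.183]
force: [-1.3, 0.1, -1.4]
width: 15.3
gripper_force: 58.6
```

Request:
arm_command(series=[0,0,0,0,0,0,0,0,0,0,0,0,0,0,0,0,0,0,0,0,0,0,0,0,0])

```text
clock: 17.82
eef_pos: [421.2, -178.2, 47.7]
tool_rot: [-3.14, 0.0, -2.182]
force: [-1.0, -0.4, -1.3]
width: 15.1
gripper_force: 58.6
```

```bash
python3 tip.py; python3 -c "
from h import *
print(monitor.read_state()['qpos'].round(2))"
```

```text
[ 421.22926454 -178.22966676   47.68780761] [-3.14027936e+00  3.55282331e-04 -2.18242385e+00] [-0.98 -0.43 -1.32]
top 62 tip [150.51438497 151.61631255] slopes -0.004 0.001 ball [505.5 -60.2] ztop 69.6 to spots [array([70.8, 82.3]), array([ 64.5, -46.9])]
scene 77 tip [150.48609041 150.9597885 ] slopes 0.012 -0.016 ball [507.5 -62. ] ztop 66.1 to spots [array([68.7, 80.7]), array([ 62.6, -48.4])]
[ 0.44  0.69 -0.15  2.18  0.35  0.28  2.52]
```

Request:
arm_command(series=[0,-0.3,-0.5,0,0,0,-0.7,-1.1,0,0,0,-1.2,-1.9,0,0,0,-1.6,-2.6,0,0,0,-1.86,-2.96,0,0])

```text
clock: 18.33
eef_pos: [458.1, -179.9, 47.1]
tool_rot: [-3.14, 0.001, -2.182]
force: [-0.7, -1.1, -0.9]
width: 15.0
gripper_force: 58.6
```

Request:
arm_command(series=[0,0,0,0,0,0,0,0,0,0,0,0,0,-0.1,0,0,0,0,-0.25,0,0,0,0,-0.4,0])

```text
clock: 18.75
eef_pos: [455.2, -179.8, 51.1]
tool_rot: [3.141, -0.0, -2.182]
force: [-0.5, -0.5, -0.7]
width: 15.1
gripper_force: 58.6
```

```bash
python3 - <<'E'
from h import *
s=monitor.read_state();print(s["force"],s["torque"],s["eef_pos"])
ims=[]
p,_=viewer.get_image("top");ims.append(cv2.resize(p[150:220,250:320],(400,400),interpolation=2))
p,_=viewer.get_image("scene");ims.append(cv2.resize(p[190:290,210:310],(400,400),interpolation=2))
cv2.imwrite("pics/lip.png",np.hstack(ims)[:,:,::-1])
E
```

```text
[-0.49126067 -0.46437579 -0.74288218] [-0.04254502  0.00420368 -0.00323039] [ 455.19463808 -179.77791214   51.07211907]
```

View pics/lip.png

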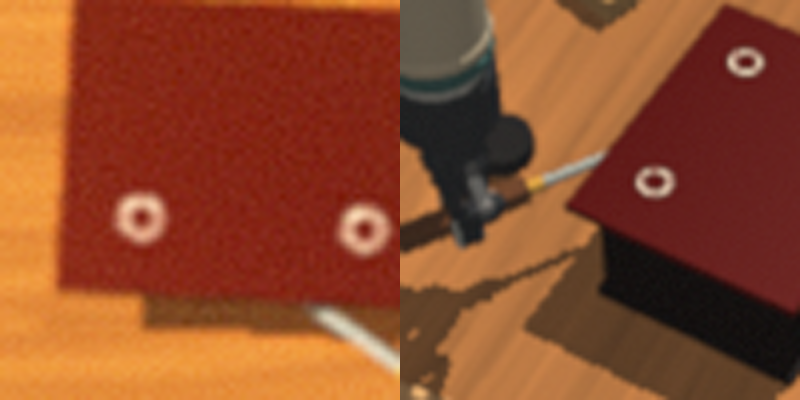

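The crop shows the shank going under the lip just left of the right-hand spot's ring in the picture, and the ball hidden beneath the lip. I'll start the lift.

Request:
arm_command(series=[0,0,0,-0.2,0,0,0,0,-0.4,0,0,0,0,-0.7,0,0,0,0,-1.2,0,0,0,0,-1.7,0])

```text
clock: 19.27
eef_pos: [455.7, -179.7, 68.4]
tool_rot: [3.141, 0.0, -2.182]
force: [0.6, 0.1, -3.0]
width: 15.2
gripper_force: 58.4
```

Request:
arm_command(series=[0,0,0,-0.5,0,0,-0.05,-0.08,-1.1,0,0,-0.1,-0.13,-1.7,0,0,-0.13,-0.21,-2.3,0,0,-0.19,-0.3,-2.8,0])

```text
clock: 19.68
eef_pos: [459.4, -180.0, 96.8]
tool_rot: [-3.141, 0.0, -2.182]
force: [0.9, 0.4, -2.3]
width: 14.8
gripper_force: 58.4
```

```bash
cat > lid.py <<'E'
from h import *
s=monitor.read_state();print(s["clock"],s["eef_pos"].round(1),s["force"].round(2),s["torque"].round(3),s["width"],s["gripper_force"])
a=np.array([.9986,-.052,0]);H=np.array([706.9,-46.3,80])
e=s["eef_pos"];ps=s["tool_rot"][2]+np.pi;B=e+149*np.array([np.cos(ps),np.sin(ps),0])+[0,0,19]
r=B-H;print("ball box x'",(r@a).round(1),"z",B[2].round(1),"theta expected",np.degrees(np.arctan2(r[2],-(r@a))+np.arcsin(6/np.hypot(r@a,r[2]))).round(1),"s",np.sqrt((r@a)**2+r[2]**2-36).round(1))
for n in("top","scene"):
    p,d=viewer.get_image(n);c=viewer.camera_model(n);W=world(d,c)-H;x=W@a;y=W@np.array([.052,.9986,0]);z=W[...,2];hsv=cv2.cvtColor(p,cv2.COLOR_RGB2HSV)
    cv2.imwrite(f"pics/{n}_l.png",p[:,:,::-1])
    red=((hsv[...,0]<8)|(hsv[...,0]>170))&(hsv[...,1]>130)
    m=red&(x>-190)&(x<15)&(abs(y)<105)&(z>0)&(z<220)
    if m.sum()>50:
        l=cv2.fitLine(np.stack([x[m],z[m]],1).astype(np.float32),cv2.DIST_HUBER,0,.01,.01).ravel();print(n,m.sum(),"lid angle",-np.degrees(np.arctan(l[1]/l[0])).round(2))
E
python3 lid.py
```

```text
19.6833 [ 459.4 -180.    96.8] [ 0.9  0.4 -2.3] [-0.116  0.04  -0.032] 14.82417434094126 58.43766689300537
ball box x' -161.2 z 115.8 theta expected 14.6 s 165.0
top 2905 lid angle 14.2
scene 3706 lid angle 14.41
```

Request:
arm_command(series=[0,-0.13,-0.2,-0.84,0,0,-0.27,-0.42,-1.69,0,0,-0.43,-0.69,-2.53,0,0,-0.62,-0.98,-3.35,0,0,-0.83,-1.32,-4.15,0])

```text
clock: 20.2
eef_pos: [475.1, -180.8, 138.5]
tool_rot: [-3.141, -0.0, -2.182]
force: [0.3, -0.3, -1.8]
width: 14.7
gripper_force: 58.5
```

Request:
arm_command(series=[0,-0.23,-0.36,-0.75,0,0,-0.47,-0.75,-1.48,0,0,-0.74,-1.18,-2.19,0,0,-1.03,-1.63,-2.86,0,0,-1.33,-2.12,-3.51,0])

```text
clock: 20.62
eef_pos: [500.3, -182.0, 173.3]
tool_rot: [3.142, -0.0, -2.182]
force: [-0.5, -0.6, -1.8]
width: 14.9
gripper_force: 58.5
```

Request:
arm_command(series=[0,0,0,0,0,0,0,0,0,0,0,0,0,0,0,0,0,0,0,0,0,0,0,0,0])

```text
clock: 21.03
eef_pos: [499.2, -181.9, 172.2]
tool_rot: [3.14, -0.0, -2.182]
force: [0.9, -0.5, 0.1]
width: 15.0
gripper_force: 58.6
```

Request:
arm_command(series=[0,0,0,0,0,0,0,0,0,0,0,0,0,0,0,0,0,0,0,0,0,0,0,0,0])

```text
clock: 21.45
eef_pos: [499.8, -182.0, 172.6]
tool_rot: [3.141, -0.0, -2.182]
force: [-0.3, 0.3, -1.2]
width: 15.1
gripper_force: 58.6
```

```bash
python3 lid.py
```

```text
21.45 [ 499.8 -182.   172.6] [-0.32  0.29 -1.17] [-0.064  0.193  0.089] 15.057038720898062 58.57280373573303
ball box x' -120.7 z 191.6 theta expected 44.8 s 164.3
top 1700 lid angle 44.86
scene 3574 lid angle 45.01
```

View pics/scene_l.png

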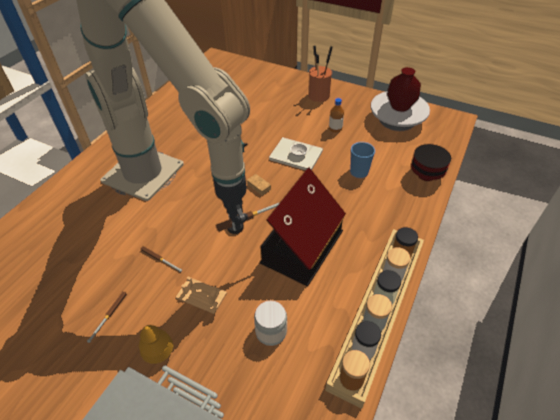

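The lid stands still at 45 degrees on the ball, with the stylus still gripped. The picture shows the shank going in under the lid at about (278,205), and the bystanders look untouched. I'm handing in.

```bash
python3 -c "
from cell import workorder
print(workorder.finish_job())"
```

```text
the job is handed in; nothing more can be done
None
```

The job is handed in at about 21.5 s of the 54 s allowed: the ball touched the left spot and then the right, each at about 3 N, and the gripped stylus now holds the lid still at 45 degrees; the hand-in returned no verdict.

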